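Weigh two dosing cartridges and sort the full one from the part-used one

ROBOT

A 7-joint arm with a two-finger parallel gripper is mounted at the origin on the work surface. World frame = base frame: x ahead of the robot, y to its left, z up, the work surface at z = 0. Lengths are in m, angles in rad, forces in N, time in s.
With the tool pointing down it reaches from about 0.4 to 0.9 m from the base axis. Payload 5.6 kg.
Tool frame: the origin (TCP) lies at the very end of the fingers, on their centre line; the grasp point (between the pads) lies 19 mm behind it (ctrl.grip_point_offset is the distance from the TCP to the grasp point, in m); z points along the fingers, y is the line along which they close (so a half turn about z gives the same grasp; the last joint's range is limited). The gripper opens to 92 mm and grips with 3 to 60 N. Pads are 20 mm wide; open, the fingers measure 128 mm over their backs; the gripper's body (75 mm by 189 mm) begins 69 mm behind the grasp point.
Start: joints at [-1.216, 0.468, -0.012, 1.603, 0.006, 1.071, -0.056], TCP at [0.252, 0.599, 0.215] pointing down, gripper open.
Joint ranges: [-2.53, 2.53], [-0.31, 2.02], [-1.57, 1.55], [0.28, 2.44], [-1.29, 4.43], [0.15, 1.84], [-2.92, 2.92]. Speed limits (rad/s): [2.57, 2.57, 3.14, 3.14, 3.14, 3.14, 3.14].

INTERFACE

Orientations are given as a rotation vector (axis times angle).
In Python, from bench import ctrl gives the robot as it stands.
- The arm moves only by the tool servo_tool, never from a script. Its argument "increments" is a list of rows, each a list of 3 entries, a list of its own where there are three numbers: the turn, a rotation vector about the world's x, y, z in degrees, then the shift along the world's x, y, z in mm, then the gripper's target within -1 to 1 (shut at 1, half-way at 0, fully open at -1). A call has 1 to 12 rows; each row is the pose to reach, as a shift and turn from the pose commanded when the call began; what a row does not reach only later rows make up. A row lasts 1/12 s, in which the tool goes at most 41.7 mm and 7.16 degrees, less where a joint would pass 70% of its speed; a pose out of reach is approached as far as the arm can. A call with a gripper value outside its range is refused whole. The fingers move at their own pace and stop on an object; "grip_force" is the grip in N (left out, the last holds). Time passes only in rows, so rows that repeat a pose let the fingers close. It gives the time, the measured TCP pose, the force, the opening and the grip force at its end, in the units of the state.
- ctrl.get_obs(): the state, without advancing time (a new reading comes with each control period).
- ctrl.camera(name): name is "scene" or "side" or "wrist"; returns (picture, depth): 480x640x3 uint8, red, green, blue; 480x640 float32, m along the optical axis (not along the pixel's ray), 0 where there is no reading.
- ctrl.camera_info(name): a dict with "vfov" (degrees; the focal length in pixels is half the picture's height over the tangent of half this angle, whatever the lens; pixels are square), "cx", "cy" (the principal point, pixels), "dist_coeffs" ([k1, k2, p1, p2, k3] as OpenCV has them; the pictures are not rectified), "R" (3x3) and "t" (3): a world point X has camera coordinates R X + t. Camera axes: x right, y down, z forward; pixel columns grow to the right and rows downward; lengths in m; the calibration is good to about 2 mm. A picture is of the moment at which its call begins: read the wrist's pose just before it. camera_info takes no time and is no camera call; for the wrist camera it gives the pose at the moment of the call.
- ctrl.sign_off(): hands the job in; it is judged then, once.
Trained networks look in the newest picture that a camera, given by its name, has taken for a name from the list of things; names that differ only in an ending like _2 or _b are one class to them, and where a whole thing is asked for, a point or a joint stands for the part that bears it (a point fixed in the world has none). Each returns a list of dicts, best first, with "score" (0 to 1); they miss things now and then, are a little off and sometimes report something else, mostly with a low value. They report only what shows in the picture. A call takes as long as a camera call. They do not tell look-alikes from the thing itself.
- ctrl.search_frame(camera, label): "box" ([left, top, right, bottom] in pixels, round what is visible of it).
- ctrl.cut_out(camera, label): "mask" (480x640 bool, what is visible of it) and "box" ([left, top, right, bottom] in pixels, round what is visible of it).
- ctrl.landmark_of(camera, label): "position" ([column, row] in pixels: a listed point, or the origin of a listed thing).
The state is a dict: "time_s": time; "joints": joint angles; "qvel": joint speeds; "tau": joint torques, N m; "eef_pos": TCP position; "eef_rot": TCP orientation; "force": force on the tool from outside, world axes, zero at the start; "torque": the same for the moment, N m; "finger_gap": finger opening in m; "grasp_force": force on a finger pad.
Only numpy, scipy, OpenCV 4.12 (cv2) and the standard library are available. Lean on these libraries where they do the work, as an engineer would, in place of code of your own. Each camera call takes 0.05 s, during which the arm holds its last target. There are 200 camera calls.

TASK

One of these two look-alike dosing cartridges is full and the other is part-used: find out which with the beam balance. Leave the full one on the balance pan, turned until its feet have dropped fully home past the cross key and stand on the pan floor, and stand the part-used one upright in the plywood tray. Be gentle with the balance: never bottom it out or force a cartridge against the key, do not tip a cartridge over, and leave the other things on the table alone.

Things in the scene. Friction and masses are not known exactly. Their poses are not given: they have to be found in the camera images.
- cart_a_mid (a point): dosing cartridge, one of two exactly alike: round grey body 52 mm across, 60 mm tall, on top a round black grip neck 32 mm across, 40 mm tall; 100 mm in all. The point is on its axis half-way up, 50 mm above the feet, so the neck spans 10 to 50 mm above it; z up. One of the two is full (about 0.36 kg), the other part-used (about 0.26 kg); which is which differs each time.
- cart_b_mid (a point): the other cartridge, same shape, sizes and point. Both stand on four round flat-ended feet, 12 mm thick and 12 mm tall, their axes at x = +-11.5 mm, y = +-11.5 mm in this frame, so that the gaps between the feet, 11 mm wide, form a cross along this frame's x and y axes.
- balance: green beam balance, fixed: base 130 x 360 x 18 mm; origin on its underside, below the pivot of the beam, which is 75 mm up; beam along its y axis; weighing pan on the +y end, 170 mm from the pivot, dark fixed counterpoise (32 mm across, top 87 mm up) at -y. Delicate: neither a cartridge nor the robot may push on it, down, sideways or turning, with more than 25 N, and the pan may not be driven onto its lower stop.
- pan_seat (a point): centre of the floor of the weighing pan, a round aluminium cup, z up; 105 mm above the table with the beam level; goes up and down with the beam (in an arc about the pivot height), the pan staying level. The cup's wall stands 45 mm high above it, 57 mm inside, 67 mm outside diameter. A cartridge fully home has its mid point 50 mm above this point; one standing on the cross key, 57 mm.
- pan_key (a point): top of the steel cross key at the pan's centre, 7 mm above the pan floor: two flat-topped bars 7 mm wide, 52 mm long, crossing at right angles on the floor, stiffly set at an angle that differs each time and is NOT reported (nor shown by this frame). Turning a cartridge by at most a quarter turn brings its gaps over the bars (within about 6 degrees, 2 mm) and it drops home; turned on, it is blocked.
- beam (a joint): tilt, rad: 0 level, + pan down, 0.1 = 17 mm; stops -0.10 (empty) and 0.14; well damped (0.5 s). Sinks from 2.0 N push, 0.1 rad per further N; rigid at the lower stop (4.4 N). Free on the pan, on the key or home, the part-used cartridge stays above level (about -0.04), the full one goes below (about 0.05). If a held, lightly pressed one drops off the key, the pan rises 7 mm, 0.041.
- tray: open plywood tray, fixed, 120 x 120 mm outside, 35 mm high, walls and floor 5 mm thick; origin at the centre of its underside, inside floor 5 mm above it.
- pot: bystander: terracotta pot, 96 mm across, 75 mm tall, origin under its centre
- wire: bystander: dark steel wire spool ring 130 mm across, 30 mm tall, origin under its centre
- driver: bystander: wooden-handled screwdriver lying on the table, along its own x axis, its origin under it at mid-length
There are look-alikes about, which are no part of the job. Leave any blue look-alike of the part that bears cart_b_mid alone. Several things have the shape of the tray; the one meant has the colours described above.

How it is judged:
At the end, for the whole second after the job is handed in: The full cartridge stands free on the pan, upright, within 6 mm of centre and fully home (mid point 46-53 mm above the pan floor), beam between level and 0.11 rad pan-down; the other stands upright on the tray floor within 40 mm of its centre in x and y; tilts under 0.1 rad, at rest (((horizontal distance between cart_a_mid and pan_seat below 0.006 m and z of cart_a_mid in the frame of pan_seat between 0.046 and 0.053 m and angle between each of cart_a_mid, cart_b_mid's own z axis and vertical below 0.1 rad and linear speed of each of cart_a, cart_b below 0.02 m/s and z of cart_b_mid in the frame of tray between 0.048 and 0.06 m and x of cart_b_mid in the frame of tray between -0.04 and 0.04 m and y of cart_b_mid in the frame of tray between -0.04 and 0.04 m and value of joint beam between 0 and 0.11 rad) or (horizontal distance between cart_b_mid and pan_seat below 0.006 m and z of cart_b_mid in the frame of pan_seat between 0.046 and 0.053 m and angle between each of cart_b_mid, cart_a_mid's own z axis and vertical below 0.1 rad and linear speed of each of cart_b, cart_a below 0.02 m/s and z of cart_a_mid in the frame of tray between 0.048 and 0.06 m and x of cart_a_mid in the frame of tray between -0.04 and 0.04 m and y of cart_a_mid in the frame of tray between -0.04 and 0.04 m and value of joint beam between 0 and 0.11 rad))); the robot touches nothing.
It fails at once if a cartridge pushed against the balance with more than 25 N (contact force between any of cart_a, cart_b and balance above 25 N).
It fails at once if the robot itself pushed the balance with more than 25 N (contact force between any of the fingers, the arm and balance above 25 N).
It fails at once if the pan driven down onto its lower stop (value of joint beam above 0.13 rad).
It fails at once if a cartridge tipped by more than 0.5 rad (angle between any of cart_a_mid, cart_b_mid's own z axis and vertical above 0.5 rad).
It fails at once if a bystander moved by more than 30 mm (distance of any of pot, wire, driver from where it was at the start of the episode above 0.03 m).
It also fails if it takes over 72 s, if anything falls off the work surface, if the arm or the gripper's body presses on something with over 40 N, if the wrist force passes 120 N, or if a joint passes its speed limit or range.

## Working session

There is one attempt and no reset: what is moved stays moved. The work goes in short steps, Python scripts to look and compute and a tool call to move; the robot and the scene stay as the last step left them, time stands still between calls to the robot, and variables do not carry over. Pictures are saved under pics/ and viewed, at most 10 in all, crops included, and the job is handed in when it is done.

Besides the shell and the picture viewer there is one more tool, called after "Call:" by a JSON object that holds its "name" and its "arguments", one argument or row to a line. servo_tool: Moves the arm, as the interface text tells. Its arguments: {"type":"object","properties":{"increments":{"type":"array","items":{"type":"array"}},"grip_force":{"type":"number"}},"required":["increments"]}

```bash
mkdir -p pics; cat > h.py <<'E'
import numpy as np, cv2
from bench import ctrl
def K(n):
    i=ctrl.camera_info(n); f=240/np.tan(np.radians(i["vfov"])/2)
    return np.array([[f,0,i["cx"]],[0,f,i["cy"]],[0,0,1]]),np.array(i["dist_coeffs"],float),np.array(i["R"]),np.array(i["t"])
def ray(n,px):
    k,d,R,t=K(n); u=cv2.undistortPoints(np.array([[px]],float),k,d)[0,0]
    return -R.T@t, R.T@np.array([u[0],u[1],1.])
def at_z(n,px,z):
    c,r=ray(n,px); return c+r*(z-c[2])/r[2]
def at_depth(n,px,dep):
    c,r=ray(n,px); return c+r*dep
def cloud(n,mask,dep):
    ys,xs=np.nonzero(mask&(dep>0)); k,d,R,t=K(n)
    u=cv2.undistortPoints(np.stack([xs,ys],1).astype(float)[:,None],k,d)[:,0]
    return (np.c_[u,np.ones(len(u))]*dep[ys,xs][:,None]-t)@R
def save(n,im): cv2.imwrite(f"pics/{n}.png",im[:,:,::-1])
E
python3 - <<'E'
from h import *
ims=[]
for c in("scene","side"):
    im,d=ctrl.camera(c); np.save(f"{c}.npy",d); save(c,im)
    for l in("cart_a_mid","pan_seat","tray","balance"):
        for r in ctrl.landmark_of(c,l)[:4]:
            p=r["position"]; print(c,l,np.round(p),round(r["score"],2),
              at_z(c,p,{"cart_a_mid":.05,"pan_seat":.12}.get(l,0)).round(3))
E
```

```text
scene pan_seat [345. 228.] 0.67 [0.639 0.144 0.12 ]
scene tray [404. 165.] 0.75 [0.49  0.526 0.   ]
scene tray [376. 200.] 0.65 [0.547 0.351 0.   ]
scene balance [286. 273.] 0.96 [ 0.591 -0.026  0.   ]
side cart_a_mid [397. 378.] 0.92 [ 0.442 -0.294  0.05 ]
side pan_seat [310. 216.] 0.96 [0.637 0.153 0.12 ]
side pan_seat [433. 295.] 0.36 [ 0.624 -0.244  0.12 ]
side tray [189. 215.] 0.82 [0.497 0.53  0.   ]
side tray [245. 234.] 0.59 [ 0.556  0.34  -0.   ]
side balance [349. 292.] 0.65 [ 0.591 -0.028  0.   ]
```

```bash
python3 - <<'E'
from h import *
print(ctrl.get_obs())
for c in("scene","side"):
    k,d,R,t=K(c); print(c,(-R.T@t).round(3),R[2].round(2),d)
E
```

```text
{'time_s': 0.5, 'joints': array([-1.21599617,  0.46752002, -0.0115756 ,  1.60272529,  0.00598911,
        1.07140654, -0.05630753]), 'qvel': array([-3.16980449e-04, -2.51291827e-03, -3.25203273e-04, -2.58269072e-03,
       -4.71688288e-06, -1.00944125e-03, -7.62084603e-04]), 'tau': array([ 8.17350667e-07, -5.19982231e+01, -1.26200370e-02, -2.43842697e+01,
       -5.67229511e-02,  1.20476255e-02,  5.57301234e-05]), 'eef_pos': array([0.25185217, 0.59921339, 0.21456885]), 'eef_rot': array([ 6.20906623e-01,  3.07958556e+00, -4.77209552e-05]), 'force': array([-0.50857379,  0.62608177, -0.40486309]), 'torque': array([-5.91447657e-05,  2.85488723e-02,  2.54162325e-02]), 'grasp_force': 0.0, 'finger_gap': 0.09193209227624624}
scene [ 1.402 -0.554  1.437] [-0.47  0.38 -0.79] [-0.04932721  0.          0.          0.          0.        ]
side [-0.114 -0.632  0.973] [ 0.54  0.53 -0.65] [-0.06581634  0.          0.          0.          0.        ]
```

View pics/scene.png

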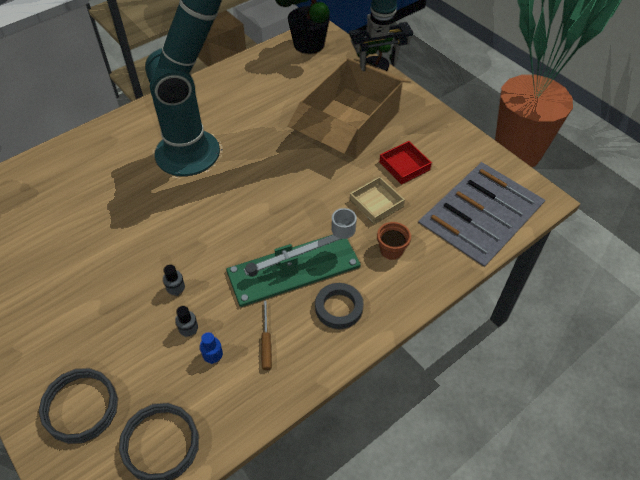

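View pics/side.png

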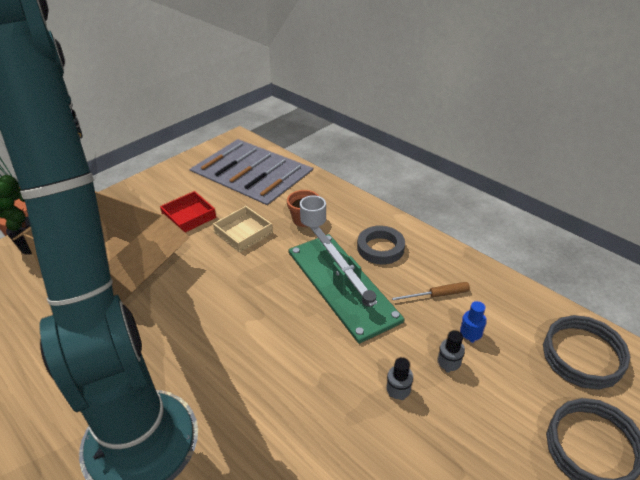

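The grey cartridges are at scene (173,280) and (186,321), and side (400,378) and (452,351). The blue one at scene (210,348) is the look-alike. There are two small trays: red at scene (405,162) and pale plywood at (376,200). The plywood one fits the description. The pot at (393,240) stands close to the pan at (344,222). I'll measure all of these and enlarge crops to confirm.

```bash
python3 - <<'E'
from h import *
D={c:np.load(c+".npy") for c in("scene","side")}
def fit(n,box,zl,zh):
    m=np.zeros((480,640),bool); m[box[1]:box[3],box[0]:box[2]]=1
    p=cloud(n,m,D[n]); p=p[(p[:,2]>zl)&(p[:,2]<zh)]
    return len(p),((p.max(0)+p.min(0))/2).round(4),np.ptp(p,axis=0).round(3),p.mean(0).round(4)
print("A",fit("scene",(155,255,190,300),.092,.11),fit("side",(380,350,420,405),.092,.11))
print("B",fit("scene",(168,300,200,340),.092,.11),fit("side",(435,325,470,375),.092,.11))
print("blue",fit("side",(458,298,490,345),.092,.11))
print("pan rim",fit("scene",(325,200,362,245),.15,.19),fit("side",(295,190,332,230),.15,.19))
print("tray",fit("scene",(345,175,408,222),.028,.045),fit("side",(210,205,275,250),.028,.045))
print("pot",fit("scene",(372,220,415,262),.06,.085))
print("box",fit("scene",(285,55,405,160),.03,.3))
a=cv2.imread("pics/scene.png")
c=np.hstack([cv2.resize(a[250:370,150:250],(400,480),interpolation=2),cv2.resize(a[145:265,325:425],(400,480),interpolation=2)])
cv2.imwrite("pics/crop1.png",c)
E
```

```text
A (105, array([ 0.4447, -0.3009,  0.0993]), array([0.035, 0.031, 0.015]), array([ 0.4474, -0.3009,  0.0984])) (195, array([ 0.4438, -0.2999,  0.099 ]), array([0.032, 0.03 , 0.014]), array([ 0.4421, -0.3012,  0.1006]))
B (112, array([ 0.5765, -0.3385,  0.0988]), array([0.035, 0.03 , 0.013]), array([ 0.5781, -0.3382,  0.098 ])) (176, array([ 0.5761, -0.3369,  0.0988]), array([0.035, 0.032, 0.013]), array([ 0.5724, -0.3381,  0.1004]))
blue (209, array([ 0.6301, -0.3328,  0.0989]), array([0.129, 0.04 , 0.013]), array([ 0.6526, -0.3335,  0.1004]))
pan rim (267, array([0.6391, 0.1399, 0.1606]), array([0.07 , 0.067, 0.021]), array([0.6397, 0.1382, 0.1607])) (365, array([0.6353, 0.1406, 0.1617]), array([0.069, 0.069, 0.023]), array([0.6338, 0.1383, 0.1619]))
tray (274, array([0.5575, 0.3772, 0.0359]), array([0.127, 0.197, 0.016]), array([0.5557, 0.3522, 0.0332])) (480, array([0.5546, 0.3807, 0.0361]), array([0.129, 0.2  , 0.016]), array([0.5508, 0.3502, 0.0346]))
pot (346, array([0.7179, 0.2593, 0.0715]), array([0.1  , 0.098, 0.023]), array([0.7184, 0.2592, 0.0701]))
box (5531, array([0.2529, 0.5351, 0.1543]), array([0.404, 0.501, 0.249]), array([0.2306, 0.5095, 0.0972]))
```

View pics/crop1.png

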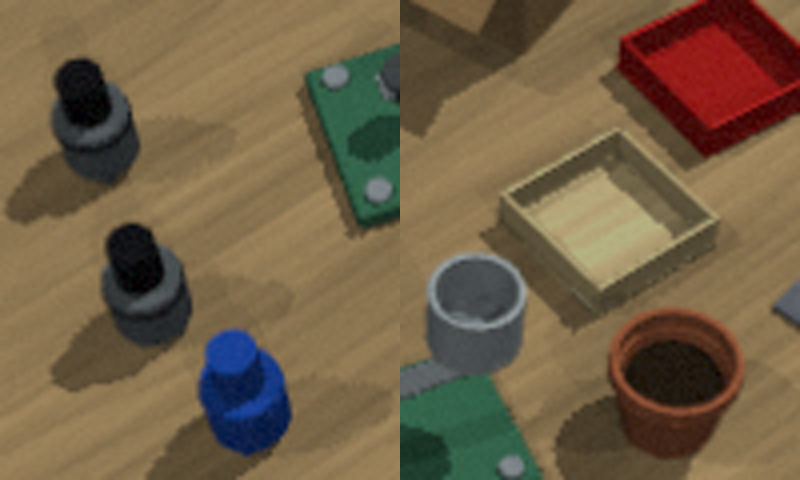

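The crop confirms two grey and black cartridges, the blue look-alike (not to be touched) and the plywood tray, which is not the red one. A is at about (0.444,-0.300), B at about (0.576,-0.338), the pan at about (0.637,0.140) and the tray at about (0.553,0.35). I'll rise first, then swing toward A.

Call:
{"name": "servo_tool", "arguments": {
  "increments": [
    [[0,0,0],[0,0,40],-1],
    [[0,0,0],[0,0,80],-1],
    [[0,0,0],[0,0,120],-1],
    [[0,0,-7],[20,-10,150],-1],
    [[0,0,-14],[60,-30,150],-1],
    [[0,0,-21],[95,-60,150],-1],
    [[0,0,-28],[130,-90,150],-1],
    [[0,0,-35],[160,-120,150],-1],
    [[0,0,-42],[190,-150,150],-1],
    [[0,0,-49],[220,-180,150],-1],
    [[0,0,-56],[240,-215,150],-1],
    [[0,0,-63],[260,-250,150],-1]
  ]
}}

```text
time_s: 1.5
eef_pos: [0.5075, 0.357, 0.3645]
eef_rot: [2.145, 2.295, 0.0]
force: [0.1, -0.5, -1.3]
finger_gap: 0.0923
grasp_force: 0.0
```

Call:
{"name": "servo_tool", "arguments": {
  "increments": [
    [[0,0,-4.2],[20,-35,0],-1],
    [[0,0,-4.2],[40,-70,0],-1],
    [[0,0,-4.2],[60,-105,0],-1],
    [[0,0,-4.2],[80,-140,0],-1],
    [[0,0,-4.2],[105,-175,0],-1],
    [[0,0,-4.2],[125,-209,0],-1],
    [[0,0,-4.2],[125,-209,0],-1],
    [[0,0,-4.2],[125,-209,0],-1],
    [[0,0,-4.2],[125,-209,0],-1],
    [[0,0,-4.2],[125,-209,0],-1]
  ]
}}

```text
time_s: 2.33
eef_pos: [0.6306, 0.1516, 0.3645]
eef_rot: [-2.218, -2.224, -0.0]
force: [-0.1, 0.4, 0.0]
finger_gap: 0.0919
grasp_force: 0.0
```

```bash
python3 - <<'E'
from h import *
o=ctrl.get_obs(); print(o["eef_pos"],o["eef_rot"],o["joints"].round(2),o["force"])
im,d=ctrl.camera("wrist"); save("w1",im); np.save("w1.npy",d)
k,D,R,t=K("wrist"); print((-R.T@t).round(3),R.round(3),k[0,0])
for l in("pan_seat","pan_key","tray"):
  for r in ctrl.landmark_of("wrist",l)[:2]: print(l,r,at_z("wrist",r["position"],.122))
E
```

```text
[0.63056877 0.15164462 0.36447111] [-2.21765486e+00 -2.22375890e+00 -4.09546865e-04] [-0.59  0.37  0.43  1.44 -0.16  1.36 -0.16] [-0.10100832  0.36192093  0.03736065]
[0.631 0.229 0.534] [[ 1.     0.003 -0.   ]
 [ 0.003 -0.961  0.276]
 [ 0.001 -0.276 -0.961]] 331.449959194282
pan_seat {'position': [327.0, 217.5], 'score': 0.84} [0.63396905 0.14095626 0.122     ]
pan_seat {'position': [327.7, 222.2], 'score': 0.7} [0.63489436 0.13484856 0.122     ]
pan_key {'position': [328.4, 220.3], 'score': 0.59} [0.63588254 0.13703206 0.122     ]
pan_key {'position': [225.2, 442.9], 'score': 0.35} [ 0.47344274 -0.22650221  0.122     ]
tray {'position': [273.4, 65.7], 'score': 0.91} [0.57267295 0.31581178 0.122     ]
```

View pics/w1.png

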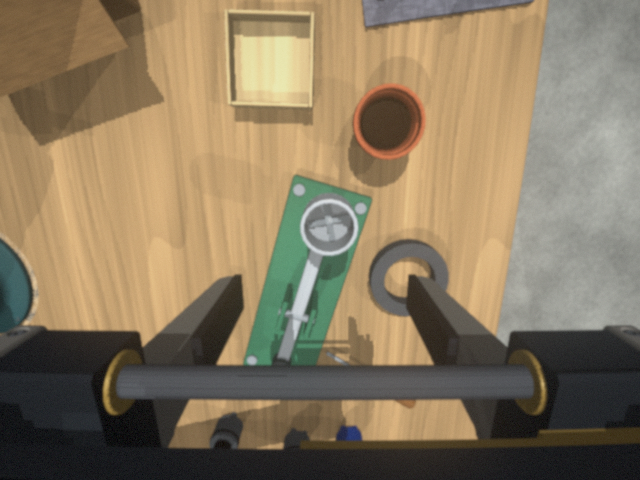

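The wrist view shows the pan at (329,226) with its key cross visible, the plywood tray at (270,58) and the pot at (389,121). I'll fit the pan rim and tray from depth.

```bash
cat >> h.py <<'E'
def circ(p):  # algebraic circle fit, trimmed
    for _ in range(5):
        A=np.c_[2*p[:,:2],np.ones(len(p))]; s=np.linalg.lstsq(A,(p[:,:2]**2).sum(1),rcond=None)[0]
        r=np.sqrt(s[2]+s[0]**2+s[1]**2); e=np.abs(np.hypot(*(p[:,:2]-s[:2]).T)-r)
        q=p[e<max(.004,2*np.median(e))]
        if len(q)==len(p): break
        p=q
    return s[:2].round(4),round(r,4),len(p)
def rim(n,dep,c,z,w=.045,dz=.006):
    p=cloud(n,np.ones((480,640),bool),dep)
    return p[(np.abs(p[:,:2]-c).max(1)<w)&(np.abs(p[:,2]-z)<dz)]
E
python3 - <<'E'
from h import *
d=np.load("w1.npy")
p=rim("wrist",d,(.636,.14),.167); print("rim",circ(p),np.percentile(p[:,2],[5,50,95]))
q=rim("wrist",d,(.636,.14),.122,.02,.02); print("floor",np.percentile(q[:,2],[5,50,95]))
t=rim("wrist",d,(.555,.352),.035,.075); lo,hi=np.percentile(t[:,:2],[1,99],axis=0); print("tray",(lo+hi)/2,hi-lo)
print("traylm",at_z("wrist",(273.4,65.7),.0))
for n in("scene","side"):
    print(n,circ(rim(n,np.load(n+".npy"),(.636,.14),.167)))
E
```

```text
rim (array([0.6358, 0.1388]), np.float64(0.0307), 793) [0.16320005 0.16644751 0.16786431]
floor [0.12069362 0.1226483  0.12974984]
tray [0.55478164 0.34205922] [0.12036901 0.12135579]
traylm [0.55545796 0.34167919 0.        ]
scene (array([0.6388, 0.139 ]), np.float64(0.0309), 128)
side (array([0.6345, 0.1389]), np.float64(0.0306), 186)
```

Call:
{"name": "servo_tool", "arguments": {
  "increments": [
    [[0,0,0],[-16,-36,0],-1],
    [[0,0,0],[-32,-73,0],-1],
    [[0,0,0],[-48,-110,0],-1],
    [[0,0,0],[-64,-146,0],-1],
    [[0,0,0],[-80,-183,0],-1],
    [[0,0,0],[-96,-220,0],-1],
    [[0,0,0],[-112,-256,-10],-1],
    [[0,0,0],[-128,-293,-20],-1],
    [[0,0,0],[-144,-330,-30],-1],
    [[0,0,0],[-160,-366,-40],-1],
    [[0,0,0],[-176,-403,-55],-1],
    [[0,0,0],[-192,-439,-67],-1]
  ]
}}

```text
time_s: 3.53
eef_pos: [0.4389, -0.2893, 0.2977]
eef_rot: [2.219, 2.223, 0.002]
force: [0.8, -0.3, 0.8]
finger_gap: 0.0917
grasp_force: 0.0
```

Call:
{"name": "servo_tool", "arguments": {
  "increments": [
    [[0,0,0],[0,0,0],-1],
    [[0,0,0],[0,0,0],-1],
    [[0,0,0],[0,0,0],-1],
    [[0,0,0],[0,0,0],-1]
  ]
}}

```text
time_s: 3.87
eef_pos: [0.4409, -0.287, 0.2982]
eef_rot: [2.218, 2.225, 0.001]
force: [-0.3, 0.5, 0.2]
finger_gap: 0.0919
grasp_force: 0.0
```

```bash
python3 - <<'E'
from h import *
o=ctrl.get_obs(); print(o["eef_pos"],o["eef_rot"],o["joints"].round(2),o["force"])
im,d=ctrl.camera("wrist"); save("w2",im)
for c in((.444,-.3),(.576,-.338)):
    p=rim("wrist",d,c,.1,.03,.006); print(circ(p[:]),((p.max(0)+p.min(0))/2).round(4),np.ptp(p,axis=0).round(3),p.mean(0).round(4))
    p=rim("wrist",d,c,.06,.04,.005); print("shoulder",circ(p),((p.max(0)+p.min(0))/2).round(4),np.ptp(p,axis=0).round(3))
E
```

```text
[ 0.44086003 -0.28696435  0.2981747 ] [2.21751928e+00 2.22478822e+00 1.34543970e-03] [-0.08  0.19  0.69  1.84 -0.13  1.16  0.66] [-0.33049463  0.45900715  0.17138959]
(array([ 0.4439, -0.3001]), np.float64(0.0128), 412) [ 0.4436 -0.3005  0.0978] [0.031 0.031 0.007] [ 0.444  -0.2999  0.0994]
shoulder (array([ 0.444 , -0.3005]), np.float64(0.0228), 462) [ 0.4445 -0.2987  0.0602] [0.051 0.048 0.01 ]
(array([ 0.5754, -0.3383]), np.float64(0.0131), 397) [ 0.576  -0.3385  0.098 ] [0.032 0.032 0.008] [ 0.5751 -0.3379  0.0993]
shoulder (array([ 0.5754, -0.338 ]), np.float64(0.0227), 438) [ 0.5759 -0.3384  0.06  ] [0.052 0.051 0.01 ]
```

Call:
{"name": "servo_tool", "arguments": {
  "increments": [
    [[0,0,0],[3,-13,-30],-1],
    [[0,0,0],[3,-13,-65],-1],
    [[0,0,0],[3,-13,-100],-1],
    [[0,0,0],[3,-13,-130],-1],
    [[0,0,0],[3,-13,-155],-1],
    [[0,0,0],[3,-13,-175],-1],
    [[0,0,0],[3,-13,-195],-1],
    [[0,0,0],[3,-13,-210],-1],
    [[0,0,0],[3,-13,-222],-1],
    [[0,0,0],[3,-13,-230],-1],
    [[0,0,0],[3,-13,-230],-1],
    [[0,0,0],[3,-13,-230],-1]
  ]
}}

```text
time_s: 4.92
eef_pos: [0.4431, -0.3014, 0.0681]
eef_rot: [2.22, 2.222, 0.0]
force: [-0.0, -0.1, 0.9]
finger_gap: 0.0916
grasp_force: 0.0
```

Call:
{"name": "servo_tool", "arguments": {
  "increments": [
    [[0,0,0],[0,0,0],0],
    [[0,0,0],[0,0,0],0.3],
    [[0,0,0],[0,0,0],1],
    [[0,0,0],[0,0,0],1],
    [[0,0,0],[0,0,0],1],
    [[0,0,0],[0,0,0],1],
    [[0,0,0],[0,0,0],1],
    [[0,0,0],[0,0,0],1]
  ],
  "grip_force": 12
}}

```text
time_s: 5.58
eef_pos: [0.4426, -0.3016, 0.0679]
eef_rot: [2.221, 2.221, 0.0]
force: [0.5, -0.2, 0.4]
finger_gap: 0.0404
grasp_force: 0.0
```

Call:
{"name": "servo_tool", "arguments": {
  "increments": [
    [[0,0,0],[0,0,0],1],
    [[0,0,0],[0,0,0],1],
    [[0,0,0],[0,0,0],1],
    [[0,0,0],[0,0,0],1],
    [[0,0,0],[0,0,0],1]
  ]
}}

```text
time_s: 6.0
eef_pos: [0.4426, -0.3016, 0.0678]
eef_rot: [2.221, 2.221, -0.0]
force: [0.9, -0.3, -0.3]
finger_gap: 0.0317
grasp_force: 12.0
```

Call:
{"name": "servo_tool", "arguments": {
  "increments": [
    [[0,0,0],[0,0,10],1],
    [[0,0,0],[0,0,30],1],
    [[0,0,0],[0,0,50],1],
    [[0,0,0],[0,0,60],1],
    [[0,0,0],[0,0,60],1],
    [[0,0,0],[0,0,60],1],
    [[0,0,0],[0,0,60],1],
    [[0,0,0],[0,0,60],1]
  ]
}}

```text
time_s: 6.67
eef_pos: [0.4419, -0.301, 0.1268]
eef_rot: [-2.22, -2.22, 0.001]
force: [-1.0, 0.5, -3.6]
finger_gap: 0.0317
grasp_force: 12.0
```

```bash
python3 - <<'E'
from h import *
for i in range(8):
    ctrl.camera("side"); o=ctrl.get_obs(); print(o["eef_pos"].round(4),o["force"].round(2),o["grasp_force"],o["tau"].round(2))
E
```

```text
[ 0.4419 -0.3011  0.1269] [ 0.52 -0.36 -1.58] 11.970728784799576 [-4.000e-02 -4.098e+01  6.590e+00 -1.996e+01 -2.000e-02  8.000e-02
  0.000e+00]
[ 0.442  -0.3013  0.127 ] [-0.16 -0.86 -2.21] 11.970801651477814 [-3.000e-02 -4.087e+01  6.560e+00 -1.991e+01 -2.000e-02  8.000e-02
  0.000e+00]
[ 0.4421 -0.3014  0.1271] [-1.08 -0.1  -2.66] 11.970783323049545 [-3.000e-02 -4.079e+01  6.550e+00 -1.989e+01 -2.000e-02  8.000e-02
  0.000e+00]
[ 0.4422 -0.3014  0.1272] [ 0.93  0.78 -1.97] 11.970764100551605 [-2.000e-02 -4.073e+01  6.540e+00 -1.989e+01 -2.000e-02  8.000e-02
  0.000e+00]
[ 0.4423 -0.3015  0.1274] [-0.16 -0.7  -3.03] 11.970741748809814 [-1.000e-02 -4.069e+01  6.540e+00 -1.990e+01 -2.000e-02  8.000e-02
  0.000e+00]
[ 0.4424 -0.3015  0.1275] [ 0.29  0.82 -2.79] 11.970780193805695 [-0.000e+00 -4.067e+01  6.540e+00 -1.991e+01 -2.000e-02  7.000e-02
  0.000e+00]
[ 0.4424 -0.3016  0.1276] [ 0.76 -0.37 -2.33] 11.970780193805695 [-0.000e+00 -4.066e+01  6.540e+00 -1.992e+01 -2.000e-02  7.000e-02
  0.000e+00]
[ 0.4425 -0.3016  0.1277] [-0.24  0.02 -2.99] 11.970727443695068 [ 0.000e+00 -4.065e+01  6.550e+00 -1.993e+01 -2.000e-02  7.000e-02
  0.000e+00]
```

The force estimate (about 2.6 N) suggests A is the part-used one, so I'll put A in the tray. The balance will then settle it with B.

Call:
{"name": "servo_tool", "arguments": {
  "increments": [
    [[0,0,0],[0,0,40],1],
    [[0,0,0],[0,10,80],1],
    [[0,0,0],[5,35,110],1],
    [[0,0,0],[12,70,130],1],
    [[0,0,0],[18,105,140],1],
    [[0,0,0],[25,142,140],1],
    [[0,0,0],[31,180,140],1],
    [[0,0,0],[38,218,140],1],
    [[0,0,0],[44,255,140],1],
    [[0,0,0],[51,293,140],1],
    [[0,0,0],[58,330,140],1],
    [[0,0,0],[64,368,140],1]
  ]
}}

```text
time_s: 8.07
eef_pos: [0.5066, 0.068, 0.268]
eef_rot: [2.222, 2.221, 0.001]
force: [1.0, -0.0, -2.1]
finger_gap: 0.0317
grasp_force: 12.0
```

Call:
{"name": "servo_tool", "arguments": {
  "increments": [
    [[0,0,0],[6,37,0],1],
    [[0,0,0],[13,75,0],1],
    [[0,0,0],[20,112,0],1],
    [[0,0,0],[27,150,0],1],
    [[0,0,0],[33,187,0],1],
    [[0,0,0],[38,220,0],1],
    [[0,0,0],[44,250,0],1],
    [[0,0,0],[48,270,0],1],
    [[0,0,0],[48,275,-25],1],
    [[0,0,0],[48,275,-55],1],
    [[0,0,0],[48,275,-80],1],
    [[0,0,0],[48,275,-100],1]
  ]
}}

```text
time_s: 9.07
eef_pos: [0.5535, 0.341, 0.1652]
eef_rot: [-2.221, -2.222, 0.005]
force: [0.6, -0.5, -1.9]
finger_gap: 0.0316
grasp_force: 12.0
```

Call:
{"name": "servo_tool", "arguments": {
  "increments": [
    [[0,0,0],[0,0,-20],1],
    [[0,0,0],[0,0,-40],1],
    [[0,0,0],[0,0,-58],1],
    [[0,0,0],[0,0,-72],1],
    [[0,0,0],[0,0,-80],1],
    [[0,0,0],[0,0,-85],1],
    [[0,0,0],[0,0,-88],1],
    [[0,0,0],[0,0,-90],1],
    [[0,0,0],[0,0,-91],1],
    [[0,0,0],[0,0,-91],1],
    [[0,0,0],[0,0,-91],1],
    [[0,0,0],[0,0,-91],1]
  ]
}}

```text
time_s: 10.07
eef_pos: [0.5549, 0.3417, 0.0775]
eef_rot: [2.221, 2.221, 0.002]
force: [-0.1, -0.1, -2.4]
finger_gap: 0.0314
grasp_force: 12.0
```

Call:
{"name": "servo_tool", "arguments": {
  "increments": [
    [[0,0,0],[0,0,-1],1],
    [[0,0,0],[0,0,-2],1],
    [[0,0,0],[0,0,-3],1],
    [[0,0,0],[0,0,-4],1],
    [[0,0,0],[0,0,-4],1],
    [[0,0,0],[0,0,-4],1],
    [[0,0,0],[0,0,-4],1],
    [[0,0,0],[0,0,-4],1]
  ]
}}

```text
time_s: 10.73
eef_pos: [0.5547, 0.3414, 0.073]
eef_rot: [2.221, 2.221, 0.0]
force: [0.2, 0.1, 0.9]
finger_gap: 0.0314
grasp_force: 12.0
```

Touched down. Next I open the gripper, check the position and rise.

Call:
{"name": "servo_tool", "arguments": {
  "increments": [
    [[0,0,0],[0,0,0],0.2],
    [[0,0,0],[0,0,0],-0.3],
    [[0,0,0],[0,0,0],-1],
    [[0,0,0],[0,0,0],-1],
    [[0,0,0],[0,0,0],-1],
    [[0,0,0],[0,0,0],-1],
    [[0,0,0],[0,0,0],-1],
    [[0,0,0],[0,0,0],-1],
    [[0,0,0],[0,0,5],-1],
    [[0,0,0],[0,0,30],-1],
    [[0,0,0],[0,0,65],-1],
    [[0,0,0],[0,0,100],-1]
  ]
}}

```text
time_s: 11.73
eef_pos: [0.5539, 0.3409, 0.1734]
eef_rot: [-2.222, -2.221, 0.004]
force: [0.6, 0.2, 0.1]
finger_gap: 0.0921
grasp_force: 0.0
```

Call:
{"name": "servo_tool", "arguments": {
  "increments": [
    [[0,0,0],[0,0,40],-1],
    [[0,0,0],[0,-30,70],-1],
    [[0,0,0],[0,-70,90],-1],
    [[0,0,0],[0,-110,90],-1],
    [[0,0,0],[0,-150,90],-1],
    [[0,0,0],[0,-190,90],-1],
    [[0,0,0],[0,-230,90],-1],
    [[0,0,0],[0,-270,90],-1],
    [[0,0,0],[0,-310,90],-1],
    [[0,0,0],[0,-350,90],-1],
    [[0,0,0],[5,-390,90],-1],
    [[0,0,0],[10,-430,90],-1]
  ]
}}

```text
time_s: 12.73
eef_pos: [0.5643, -0.0904, 0.2637]
eef_rot: [2.221, 2.221, 0.002]
force: [0.6, 0.3, 0.9]
finger_gap: 0.0916
grasp_force: 0.0
```

```bash
python3 - <<'E'
from h import *
for n in("scene","side"):
    im,d=ctrl.camera(n); save(n+"2",im)
    p=rim(n,d,(.555,.342),.105,.03,.006); print(n,p.mean(0).round(4) if len(p) else 0,np.ptp(p,axis=0).round(3) if len(p) else 0)
print(ctrl.get_obs()["eef_pos"],ctrl.get_obs()["joints"].round(2))
E
```

```text
scene [0.558  0.3419 0.1036] [0.034 0.034 0.01 ]
side [0.5535 0.3401 0.1063] [0.031 0.036 0.011]
[ 0.56405244 -0.09708961  0.26394814] [-0.32  0.3   0.53  1.77 -0.17  1.11  0.26]
```

Call:
{"name": "servo_tool", "arguments": {
  "increments": [
    [[0,0,0],[1,-35,10],-1],
    [[0,0,0],[2,-75,20],-1],
    [[0,0,0],[4,-115,34],-1],
    [[0,0,0],[6,-155,34],-1],
    [[0,0,0],[7,-195,34],-1],
    [[0,0,0],[7,-228,34],-1],
    [[0,0,0],[7,-228,34],-1],
    [[0,0,0],[7,-228,34],-1],
    [[0,0,0],[7,-228,34],-1],
    [[0,0,0],[7,-228,34],-1]
  ]
}}

```text
time_s: 13.67
eef_pos: [0.5724, -0.3142, 0.2968]
eef_rot: [-2.217, -2.224, -0.002]
force: [-0.1, 0.6, -0.0]
finger_gap: 0.092
grasp_force: 0.0
```

```bash
python3 - <<'E'
from h import *
o=ctrl.get_obs(); print(o["eef_pos"],o["eef_rot"],o["joints"].round(2))
im,d=ctrl.camera("wrist"); save("w3",im)
c=(.576,-.338)
p=rim("wrist",d,c,.1,.03,.006); print(circ(p),((p.max(0)+p.min(0))/2).round(4),p.mean(0).round(4))
p=rim("wrist",d,c,.06,.04,.005); print("shoulder",circ(p),((p.max(0)+p.min(0))/2).round(4))
E
```

```text
[ 0.572383   -0.31416107  0.29679507] [-2.21749577e+00 -2.22421536e+00 -1.82172055e-03] [ 0.03  0.44  0.6   1.53 -0.26  1.25  0.67]
(array([ 0.5757, -0.3383]), np.float64(0.0129), 409) [ 0.5757 -0.3384  0.098 ] [ 0.5757 -0.338   0.0994]
shoulder (array([ 0.5757, -0.3385]), np.float64(0.0227), 458) [ 0.576  -0.3358  0.0599]
```

```bash
python3 - <<'E'
from h import *
im,d=ctrl.camera("wrist")
for c in((.66,-.335),):
  for z in(.1,.06):
    p=rim("wrist",d,c,z,.035,.006); print(z,circ(p),((p.max(0)+p.min(0))/2).round(4),np.ptp(p,axis=0).round(3))
E
```

```text
0.1 (array([ 0.6795, -0.329 ]), np.float64(0.0129), 415) [ 0.6796 -0.3296  0.0979] [0.031 0.032 0.007]
0.06 (array([ 0.6781, -0.3288]), np.float64(0.0218), 412) [ 0.6745 -0.3291  0.0601] [0.041 0.051 0.012]
```

Call:
{"name": "servo_tool", "arguments": {
  "increments": [
    [[0,0,0],[3,-24,-30],-1],
    [[0,0,0],[3,-24,-65],-1],
    [[0,0,0],[3,-24,-100],-1],
    [[0,0,0],[3,-24,-130],-1],
    [[0,0,0],[3,-24,-155],-1],
    [[0,0,0],[3,-24,-175],-1],
    [[0,0,0],[3,-24,-195],-1],
    [[0,0,0],[3,-24,-210],-1],
    [[0,0,0],[3,-24,-222],-1],
    [[0,0,0],[3,-24,-229],-1],
    [[0,0,0],[3,-24,-229],-1],
    [[0,0,0],[3,-24,-229],-1]
  ]
}}

```text
time_s: 14.77
eef_pos: [0.575, -0.3407, 0.0683]
eef_rot: [2.221, 2.221, 0.0]
force: [-0.3, -0.1, 0.5]
finger_gap: 0.0917
grasp_force: 0.0
```

Call:
{"name": "servo_tool", "arguments": {
  "increments": [
    [[0,0,0],[0,0,0],0],
    [[0,0,0],[0,0,0],0],
    [[0,0,0],[0,0,0],0],
    [[0,0,0],[0,0,0],0]
  ],
  "grip_force": 12
}}

```text
time_s: 15.1
eef_pos: [0.5749, -0.3408, 0.0685]
eef_rot: [2.221, 2.221, 0.001]
force: [0.2, 1.5, -1.2]
finger_gap: 0.067
grasp_force: 0.0
```

Correct y by +2 mm before closing.

Call:
{"name": "servo_tool", "arguments": {
  "increments": [
    [[0,0,0],[0,2.4,-1],0.2],
    [[0,0,0],[0,2.4,-1],0.4],
    [[0,0,0],[0,2.4,-1],1],
    [[0,0,0],[0,2.4,-1],1],
    [[0,0,0],[0,2.4,-1],1],
    [[0,0,0],[0,2.4,-1],1],
    [[0,0,0],[0,2.4,-1],1],
    [[0,0,0],[0,2.4,-1],1],
    [[0,0,0],[0,2.4,-1],1],
    [[0,0,0],[0,2.4,-1],1]
  ]
}}

```text
time_s: 15.93
eef_pos: [0.5747, -0.3381, 0.0669]
eef_rot: [2.221, 2.221, 0.0]
force: [0.2, -0.2, -0.3]
finger_gap: 0.032
grasp_force: 12.0
```

Call:
{"name": "servo_tool", "arguments": {
  "increments": [
    [[0,0,0],[0,0,0],1],
    [[0,0,0],[0,0,0],1],
    [[0,0,0],[0,0,10],1],
    [[0,0,0],[0,0,40],1],
    [[0,0,0],[0,0,80],1],
    [[0,0,0],[0,0,120],1],
    [[0,0,0],[0,0,160],1],
    [[0,0,0],[0,0,195],1],
    [[0,0,0],[0,0,215],1],
    [[0,0,0],[0,0,215],1],
    [[0,0,0],[0,0,215],1],
    [[0,0,0],[0,0,215],1]
  ]
}}

```text
time_s: 16.93
eef_pos: [0.5734, -0.3372, 0.2795]
eef_rot: [-2.219, -2.219, 0.001]
force: [0.1, -0.6, -4.1]
finger_gap: 0.0321
grasp_force: 12.0
```

```bash
python3 - <<'E'
from h import *
F=[]
for i in range(8):
    ctrl.camera("side"); o=ctrl.get_obs(); F.append(o["force"])
print(o["eef_pos"].round(4),np.mean(F,0).round(2),o["finger_gap"])
im,d=ctrl.camera("wrist"); save("w4",im)
x,y,z=o["eef_pos"]
p=rim("wrist",d,(x,y),z-.008,.032,.004); print("shoulder",circ(p),len(p),((p.max(0)+p.min(0))/2).round(4),np.ptp(p,axis=0).round(3))
E
```

```text
[ 0.5744 -0.3382  0.2812] [ 0.26 -0.01 -3.82] 0.03177537692674067
shoulder (array([ 0.5748, -0.3306]), np.float64(0.0166), 1233) 1847 [ 0.5748 -0.3256  0.2732] [0.049 0.025 0.008]
```

The force reading (about 3.8 N) says B is the full one. Next I carry it over the pan.

Call:
{"name": "servo_tool", "arguments": {
  "increments": [
    [[0,0,0],[5,38,0],1],
    [[0,0,0],[10,78,0],1],
    [[0,0,0],[15,118,0],1],
    [[0,0,0],[20,158,0],1],
    [[0,0,0],[25,198,0],1],
    [[0,0,0],[30,238,0],1],
    [[0,0,0],[36,278,0],1],
    [[0,0,0],[41,318,0],1],
    [[0,0,0],[46,358,0],1],
    [[0,0,0],[51,395,0],1],
    [[0,0,0],[55,430,0],1],
    [[0,0,0],[58,455,0],1]
  ]
}}

```text
time_s: 18.38
eef_pos: [0.6324, 0.1216, 0.2817]
eef_rot: [-2.216, -2.225, -0.002]
force: [1.0, 0.4, -4.7]
finger_gap: 0.0319
grasp_force: 12.0
```

Call:
{"name": "servo_tool", "arguments": {
  "increments": [
    [[0,0,0],[2,14,0],1],
    [[0,0,0],[4,22,0],1],
    [[0,0,0],[4,22,0],1],
    [[0,0,0],[4,22,0],1],
    [[0,0,0],[4,22,0],1],
    [[0,0,0],[4,22,0],1],
    [[0,0,0],[4,22,0],1],
    [[0,0,0],[4,22,0],1]
  ]
}}

```text
time_s: 19.05
eef_pos: [0.6367, 0.1377, 0.2821]
eef_rot: [2.223, 2.219, 0.0]
force: [-0.1, -1.0, -3.9]
finger_gap: 0.0316
grasp_force: 12.0
```

```bash
python3 - <<'E'
from h import *
o=ctrl.get_obs(); print(o["eef_pos"].round(4),o["force"].round(2),o["joints"].round(2))
im,d=ctrl.camera("wrist"); save("w5",im); print(ctrl.get_obs()["eef_pos"].round(4))
im,d=ctrl.camera("scene"); save("s5",im); print(circ(rim("scene",d,(.636,.139),.167)))
im,d=ctrl.camera("side"); save("d5",im); print(circ(rim("side",d,(.636,.139),.167)))
E
```

```text
[0.6367 0.1377 0.2821] [-0.09 -0.99 -3.93] [-0.61  0.43  0.48  1.55 -0.21  1.21 -0.1 ]
[0.6366 0.138  0.282 ]
(array([0.6392, 0.1386]), np.float64(0.0311), 100)
(array([0.6345, 0.1389]), np.float64(0.0311), 193)
```

```bash
python3 - <<'E'
from h import *
from scipy.optimize import least_squares
for n in("scene","side"):
    im,d=ctrl.camera(n); o=ctrl.get_obs()["eef_pos"]; f=o[2]-.067
    def fr(p,r): return least_squares(lambda c:np.hypot(*(p[:,:2]-c).T)-r,o[:2],loss="soft_l1",f_scale=.001).x.round(4),len(p)
    p=rim(n,d,o[:2],f+.035,.035,.02); b=fr(p,.026)
    q=rim(n,d,(.636,.139),.14,.04,.02); c=cloud(n,np.ones((480,640),bool),d)*0 if 0 else None
    C=-K(n)[2].T@K(n)[3]; v=(C[:2]-[.636,.139])/np.linalg.norm(C[:2]-[.636,.139])
    q=q[((q[:,:2]-[.636,.139])@v)>.012]; w=fr(q,.0335)
    print(n,"cart",b,"cup wall",w,"cup-cart mm",((w[0]-b[0])*1000).round(1),"rim",circ(rim(n,d,(.636,.139),.167,.045,.004)))
print(o.round(4))
E
```

```text
scene cart (array([0.6382, 0.1348]), 219) cup wall (array([0.6366, 0.1408]), 204) cup-cart mm [-1.6  6. ] rim (array([0.6391, 0.139 ]), np.float64(0.031), 71)
side cart (array([0.6376, 0.135 ]), 295) cup wall (array([0.6366, 0.141 ]), 286) cup-cart mm [-1.  6.] rim (array([0.6349, 0.1389]), np.float64(0.0311), 144)
[0.6366 0.1387 0.2819]
```

```bash
python3 - <<'E'
import cv2,numpy as np
a=cv2.imread("pics/s5.png");b=cv2.imread("pics/d5.png");w=cv2.imread("pics/w5.png")
c=np.hstack([cv2.resize(a[150:250,305:385],(400,500),interpolation=2),cv2.resize(b[135:235,270:350],(400,500),interpolation=2)])
cv2.imwrite("pics/crop2.png",c)
E
```

```text
(no output)
```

View pics/crop2.png

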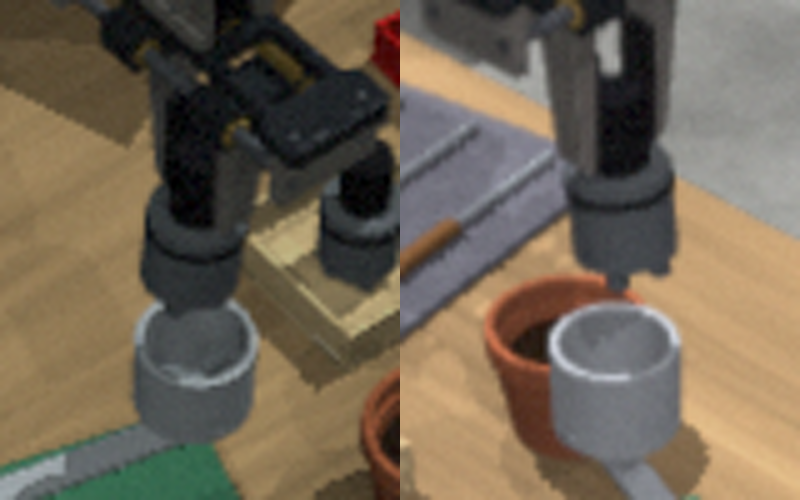

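View pics/w5.png

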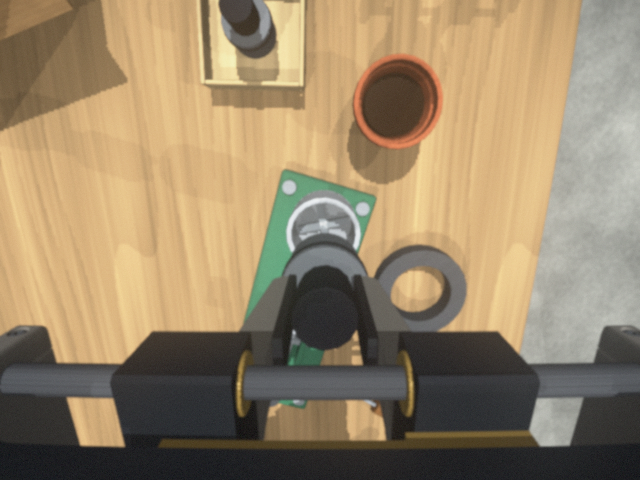

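The side crop shows the cartridge axis at column ~314 and the cup axis at ~313. In the scene crop they are at ~344 and ~344. It hangs upright and about centred, so I'll quantify with projections.

```bash
python3 - <<'E'
from h import *
from scipy.optimize import least_squares
def edges(n,row):  # sub-pixel left/right silhouette edges can't be assumed; report projections
    pass
def proj(n,X):
    k,d,R,t=K(n); return cv2.projectPoints(np.array([X],float),cv2.Rodrigues(R)[0],t,k,d)[0][0,0]
obs={"scene":((343.8,),(344.2,)),"side":((314.4,),(313.1,))}
def solve(i,z):
    return least_squares(lambda c:[proj(n,(c[0],c[1],z))[0]-obs[n][i][0] for n in obs],[.636,.139]).x
a=solve(0,.213+.033); b=solve(1,.142); print("cart",a.round(4),"cup",b.round(4),"diff",((b-a)*1000).round(1))
print([ [proj(n,(.636+dx,.139+dy,.2)).round(2) for dx,dy in((0,0),(.002,0),(0,.002))] for n in obs])
print(ctrl.get_obs()["eef_pos"])
E
```

```text
cart [0.6394 0.1345] cup [0.6384 0.1413] diff [-0.9  6.9]
[[array([343.7 , 209.13]), array([344.19, 209.59]), array([344.29, 208.77])], [array([312.55, 193.03]), array([313.11, 192.69]), array([311.98, 192.71])]]
[0.63658028 0.13874778 0.28186218]
```

```bash
cat > m.py <<'E'
from h import *
from scipy.optimize import least_squares
def outer(p,c0,r,pix=0.0):
    # outer edge by angular bins, +y side only, fixed radius
    c=np.array(c0)
    for _ in range(4):
        v=p[:,:2]-c; a=np.degrees(np.arctan2(v[:,1],v[:,0])); R=np.hypot(*v.T); e=[]
        for lo in range(15,165,6):
            m=(a>lo)&(a<lo+6)&(R<r+.006)
            if m.sum()>4: e.append(p[m][np.argsort(R[m])[-2],:2])
        e=np.array(e); c=least_squares(lambda s:np.hypot(*(e-s).T)-r+pix,c,loss="soft_l1",f_scale=.001).x
    return c.round(4),len(e),np.std(np.hypot(*(e-c).T)).round(4)
E
python3 - <<'E'
from m import *
o=ctrl.get_obs()["eef_pos"]; Kw=K("wrist")
im,d=ctrl.camera("wrist"); print(o.round(4),ctrl.get_obs()["eef_pos"].round(4))
P=cloud("wrist",np.ones((480,640),bool),d)
def band(c,z,dz,w): return P[(np.abs(P[:,:2]-c).max(1)<w)&(np.abs(P[:,2]-z)<dz)]
s=band(o[:2],o[2]-.007,.004,.036); print("shoulder z",np.percentile(s[:,2],[10,50,90]).round(4),outer(s,o[:2],.026))
r=band((.636,.139),.167,.0035,.042); print("rim z",np.percentile(r[:,2],[10,50,90]).round(4),outer(r,(.636,.139),.0335))
m=(r[:,1]>.14); f=least_squares(lambda c:np.hypot(*(r[m][:,:2]-c).T)-.031,(.636,.139),loss="soft_l1",f_scale=.001).x; print("rim mid fit",f.round(4),m.sum())
E
```

```text
[0.6366 0.1387 0.2819] [0.6366 0.1388 0.2818]
shoulder z [0.2719 0.2729 0.2742] (array([0.6368, 0.1345]), 25, np.float64(0.0023))
rim z [0.1653 0.1664 0.1673] (array([0.6356, 0.1382]), 25, np.float64(0.0003))
rim mid fit [0.6355 0.1388] 616
```

```bash
python3 - <<'E'
from m import *
P=[]
for _ in range(2):
    im,d=ctrl.camera("wrist"); P.append(cloud("wrist",np.ones((480,640),bool),d))
P=np.vstack(P); o=ctrl.get_obs()["eef_pos"]; save("w6",im)
def band(c,z,dz,w): return P[(np.abs(P[:,:2]-c).max(1)<w)&(np.abs(P[:,2]-z)<dz)]
def plane(p):
    for _ in range(6):
        s=np.linalg.lstsq(np.c_[p[:,:2]-o[:2],np.ones(len(p))],p[:,2],rcond=None)[0]
        e=np.abs(np.c_[p[:,:2]-o[:2],np.ones(len(p))]@s-p[:,2]); p=p[e<max(.0012,2*np.median(e))]
    return s.round(4),len(p),p.min(0).round(4),p.max(0).round(4)
print("top",plane(band(o[:2],o[2]+.033,.006,.03)))
print("shoulder",plane(band(o[:2],o[2]-.007,.006,.03)))
print("rim",plane(band((.636,.139),.1665,.004,.036)))
E
```

```text
top (array([ 0.0007, -0.0795,  0.3142]), 6563, array([0.6067, 0.1222, 0.3122]), array([0.6665, 0.1545, 0.3164]))
shoulder (array([ 0.0011, -0.1043,  0.2743]), 2632, array([0.6129, 0.1379, 0.2709]), array([0.6608, 0.1609, 0.2754]))
rim (array([ 0.0009, -0.0005,  0.1664]), 1327, array([0.6024, 0.1236, 0.1652]), array([0.6686, 0.1722, 0.1675]))
```

The cartridge swung about 0.095 rad about the finger line, with its feet toward -y. I'll cancel that by tilting the tool +5.4° about x, centre it over the cup and re-measure.

Call:
{"name": "servo_tool", "arguments": {
  "increments": [
    [[2,0,0],[-1,1,0],1],
    [[4,0,0],[-1,2,0],1],
    [[5.4,0,0],[-1,2,0],1],
    [[5.4,0,0],[-1,2,0],1],
    [[5.4,0,0],[-1,2,0],1],
    [[5.4,0,0],[-1,2,0],1],
    [[5.4,0,0],[-1,2,0],1]
  ]
}}

```text
time_s: 20.03
eef_pos: [0.6355, 0.1414, 0.2818]
eef_rot: [-2.172, -2.174, -0.102]
force: [0.0, -0.1, -3.6]
finger_gap: 0.032
grasp_force: 12.0
```

```bash
cat >> m.py <<'E'
def report(z0=None):
    P=[]
    for _ in range(2):
        im,d=ctrl.camera("wrist"); P.append(cloud("wrist",np.ones((480,640),bool),d))
    P=np.vstack(P); o=ctrl.get_obs()["eef_pos"]
    def band(c,z,dz,w): return P[(np.abs(P[:,:2]-c).max(1)<w)&(np.abs(P[:,2]-z)<dz)]
    def plane(p):
        for _ in range(6):
            A=np.c_[p[:,:2]-o[:2],np.ones(len(p))]; s=np.linalg.lstsq(A,p[:,2],rcond=None)[0]
            e=np.abs(A@s-p[:,2]); p=p[e<max(.0012,2*np.median(e))]
        return s,p
    s,p=plane(band(o[:2],o[2]+.033,.005,.016)); print("top",s.round(4))
    s,p=plane(band(o[:2],o[2]-.007,.006,.03)); print("shoulder",s.round(4),len(p),"outer",outer(p,o[:2],.026),"max",p.max(0).round(4),p.min(0).round(4))
    r=band((.636,.139),.1665,.0035,.042); r=r[r[:,1]>.145]
    print("rim",least_squares(lambda c:np.hypot(*(r[:,:2]-c).T)-.031,(.636,.139),loss="soft_l1",f_scale=.001).x.round(4),len(r),np.median(r[:,2]).round(4))
    print(o.round(4),ctrl.get_obs()["force"].round(1))
E
python3 -c "
from m import *
report()"
```

```text
top [-0.0035  0.      0.314 ]
shoulder [-0.0028 -0.0281  0.2746] 2630 outer (array([0.6358, 0.1379]), 25, np.float64(0.0024)) max [0.6592 0.1643 0.2757] [0.6118 0.1404 0.2727]
rim [0.6355 0.1387] 1074 0.1665
[0.6355 0.1414 0.2817] [-0.1 -1.6 -3.9]
```

Call:
{"name": "servo_tool", "arguments": {
  "increments": [
    [[0,0,0],[0,0,-8],1],
    [[0,0,0],[0,-0.5,-18],1],
    [[0,0,0],[0,-0.5,-28],1],
    [[0,0,0],[0,-0.5,-36],1],
    [[0,0,0],[0,-0.5,-43],1],
    [[0,0,0],[0,-0.5,-49],1],
    [[0,0,0],[0,-0.5,-54],1],
    [[0,0,0],[0,-0.5,-58],1],
    [[0,0,0],[0,-0.5,-60],1],
    [[0,0,0],[0,-0.5,-60],1]
  ]
}}

```text
time_s: 20.97
eef_pos: [0.6355, 0.1403, 0.2214]
eef_rot: [-2.173, -2.173, -0.102]
force: [0.5, -0.3, -4.0]
finger_gap: 0.0318
grasp_force: 12.0
```

Call:
{"name": "servo_tool", "arguments": {
  "increments": [
    [[0,0,0],[0,0,-4],1],
    [[0,0,0],[0,0,-8],1],
    [[0,0,0],[0,0,-12],1],
    [[0,0,0],[0,0,-15],1],
    [[0,0,0],[0,0,-18],1],
    [[0,0,0],[0,0,-20],1],
    [[0,0,0],[0,0,-20],1],
    [[0,0,0],[0,0,-20],1]
  ]
}}

```text
time_s: 21.63
eef_pos: [0.6356, 0.1403, 0.2017]
eef_rot: [-2.173, -2.173, -0.102]
force: [0.4, 0.6, -3.8]
finger_gap: 0.0317
grasp_force: 12.0
```

Call:
{"name": "servo_tool", "arguments": {
  "increments": [
    [[0,0,0],[0,0,-2],1],
    [[0,0,0],[0,0,-4],1],
    [[0,0,0],[0,0,-6],1],
    [[0,0,0],[0,0,-8],1],
    [[0,0,0],[0,0.2,-10],1],
    [[0,0,0],[0,0.3,-12],1],
    [[0,0,0],[0,0.4,-14],1],
    [[0,0,0],[0,0.5,-16],1],
    [[0,0,0],[0,0.6,-18],1],
    [[0,0,0],[0,0.7,-20],1],
    [[0,0,0],[0,0.8,-22],1],
    [[0,0,0],[0,0.8,-22],1]
  ]
}}

```text
time_s: 22.63
eef_pos: [0.6356, 0.1411, 0.1794]
eef_rot: [-2.173, -2.173, -0.102]
force: [-0.4, 0.7, -1.3]
finger_gap: 0.0312
grasp_force: 12.0
```

```bash
cat >> m.py <<'E'
def beam(n=2):
    z=[];F=[]
    for _ in range(n):
      for c in("side","scene"):
        im,d=ctrl.camera(c); F.append(ctrl.get_obs()["force"])
        k=K(c); P=cloud(c,np.ones((480,640),bool),d); v=(-k[2].T@k[3])[:2]-[.636,.139]; v/=np.linalg.norm(v)
        # near outer wall of cup: top edge height
        q=P[:,:2]-[.636,.139]; m=(np.hypot(*q.T)>.028)&(np.hypot(*q.T)<.038)&(q@v>.02)&(P[:,2]>.09)&(P[:,2]<.19)
        z.append(np.percentile(P[m,2],95))
    o=ctrl.get_obs()
    print("t",o["time_s"],"tcp",o["eef_pos"].round(4),"rim z side/scene",np.array(z).round(4),"F",np.mean(F,0).round(2),"Tz",o["torque"].round(2),"gap",round(o["finger_gap"],4))
E
python3 -c "
from m import *
beam()
for n in('scene','side'):
    d=np.load(n+'.npy');k=K(n);P=cloud(n,np.ones((480,640),bool),d);v=(-k[2].T@k[3])[:2]-[.636,.139];v/=np.linalg.norm(v)
    q=P[:,:2]-[.636,.139];m=(np.hypot(*q.T)>.028)&(np.hypot(*q.T)<.038)&(q@v>.02)&(P[:,2]>.09)&(P[:,2]<.19);print(n,'empty',np.percentile(P[m,2],95))
"
```

```text
t 22.8333 tcp [0.6356 0.1411 0.1799] rim z side/scene [0.1535 0.1654 0.1527 0.165 ] F [ 0.33  0.74 -0.63] Tz [-0.04 -0.07 -0.  ] gap 0.0316
scene empty 0.1668192538376852
side empty 0.16855474795851846
```

The pan has sunk gently to about level and carries about 3 N, with no side load. I'll lower it to where the full weight should balance, then release. That weighs it and lets it settle straight.

Call:
{"name": "servo_tool", "arguments": {
  "increments": [
    [[0,0,0],[0,0,-2],1],
    [[0,0,0],[0,0,-4],1],
    [[0,0,0],[0,0,-6],1],
    [[0,0,0],[0,0,-8],1],
    [[0,0,0],[0,0,-9],1],
    [[0,0,0],[0,0,-9],1],
    [[0,0,0],[0,0,-9],1],
    [[0,0,0],[0,0,-9],0.3],
    [[0,0,0],[0,0,-9],0.2],
    [[0,0,0],[0,0,-9],0.1],
    [[0,0,0],[0,0,-9],0],
    [[0,0,0],[0,0,-9],0]
  ]
}}

```text
time_s: 23.83
eef_pos: [0.6355, 0.1411, 0.1708]
eef_rot: [-2.173, -2.173, -0.102]
force: [-0.1, 0.6, 0.4]
finger_gap: 0.0458
grasp_force: 0.0
```

Call:
{"name": "servo_tool", "arguments": {
  "increments": [
    [[0,0,0],[0,0,0],-0.2],
    [[-2,0,0],[0,-1,0],-0.2],
    [[-4,0,0],[0,-1.5,0],-0.2],
    [[-5.6,0,0],[0,-1.8,0],-0.2],
    [[-5.6,0,0],[0,-1.8,0],-0.2],
    [[-5.6,0,0],[0,-1.8,0],-0.2]
  ]
}}

```text
time_s: 24.33
eef_pos: [0.6354, 0.1401, 0.1707]
eef_rot: [2.218, 2.222, -0.004]
force: [-0.3, -0.8, -0.3]
finger_gap: 0.0552
grasp_force: 0.0
```

```bash
python3 - <<'E'
from m import *
beam()
P=[]
for _ in range(2):
    im,d=ctrl.camera("wrist"); P.append(cloud("wrist",np.ones((480,640),bool),d))
save("w7",im); P=np.vstack(P); o=ctrl.get_obs()["eef_pos"]; q=np.hypot(*(P[:,:2]-[.6355,.139]).T)
for a,b,l,h in((0,.014,.17,.23),(.018,.025,.13,.18),(.029,.033,.12,.17)):
    p=P[(q>a)&(q<b)&(P[:,2]>l)&(P[:,2]<h)&((P[:,1]>.145)|(a==0))]; print(a,len(p),np.percentile(p[:,2],[5,25,50,75,95]).round(4))
t=P[(q<.025)&(P[:,2]>.19)&(P[:,2]<.215)]; print("top circ",circ(t),t.mean(0),np.ptp(t,axis=0))
s,_,_,_=np.linalg.lstsq(np.c_[t[:,:2]-t[:,:2].mean(0),np.ones(len(t))],t[:,2],rcond=None); print("tilt",s)
save("d7",ctrl.camera("side")[0])
E
```

```text
t 24.5333 tcp [0.6356 0.1386 0.1709] rim z side/scene [0.1685 0.1575 0.1766 0.1638] F [ 0.13 -0.28 -0.42] Tz [-0.07  0.05 -0.01] gap 0.0549
0 5022 [0.2007 0.2013 0.2017 0.2021 0.2026]
0.018 2625 [0.143  0.1609 0.1615 0.162  0.1625]
0.029 1718 [0.1382 0.1391 0.1396 0.1401 0.1407]
top circ (array([0.6358, 0.1396]), np.float64(0.0132), 5109) [0.63580743 0.14051728 0.20076692] [0.03163156 0.03307227 0.01351312]
tilt [-0.00098734 -0.12620483  0.20076692]
```

B stands free on the key with the rim at 0.1396, so the floor is at about 0.095 and the beam at about +0.06. It went below level, so B is full and A is part-used. I regrip squarely and start turning.

Call:
{"name": "servo_tool", "arguments": {
  "increments": [
    [[0,0,0],[0,1,0],0],
    [[0,0,0],[0,1,0],0.1],
    [[0,0,0],[0,1,0],0.2],
    [[0,0,0],[0,1,0],1],
    [[0,0,0],[0,1,0],1],
    [[0,0,0],[0,1,0],1],
    [[0,0,0],[0,1,0],1],
    [[0,0,0],[0,1,0],1],
    [[0,0,0],[0,1,0],1]
  ],
  "grip_force": 10
}}

```text
time_s: 25.43
eef_pos: [0.6356, 0.1403, 0.1708]
eef_rot: [2.22, 2.22, -0.004]
force: [-0.5, -0.2, -0.0]
finger_gap: 0.0314
grasp_force: 10.0
```

```bash
cat >> m.py <<'E'
def chk():
    im,d=ctrl.camera("wrist"); P=cloud("wrist",np.ones((480,640),bool),d)
    # rim visible beyond cart shoulder: annulus .0295-.0325 where z in range
    q=np.hypot(*(P[:,:2]-[.6356,.139]).T); o=ctrl.get_obs()
    p=P[(q>.0295)&(q<.0325)&(P[:,2]>.12)&(P[:,2]<.158)]
    t=P[(q<.012)&(P[:,2]>.18)&(P[:,2]<.25)]
    h,e=np.histogram(p[:,2],np.arange(.12,.16,.001)); zr=e[h.argmax()]+.0005; zr=np.median(p[np.abs(p[:,2]-zr)<.0015,2])
    print("rim",zr.round(4),"beam",round((.105-(zr-.0445))/.17,3),"top-floor",(np.median(t[:,2])-zr+.0445).round(4) if len(t) else None,"n",len(p),"tcp",o["eef_pos"].round(4),"F",o["force"].round(1),"T",o["torque"].round(2),"q7",o["joints"][6].round(2),"gap",round(o["finger_gap"],4),o["time_s"])
E
python3 -c "
from m import *
chk();chk()"
```

```text
rim 0.1396 beam 0.058 top-floor 0.1065 n 755 tcp [0.6355 0.1403 0.1708] F [-0.4  0.4 -0.1] T [-0.11  0.06  0.02] q7 -0.05 gap 0.0318 25.4833
rim 0.1395 beam 0.059 top-floor 0.1065 n 746 tcp [0.6356 0.1403 0.1708] F [0.5 0.2 0. ] T [-0.04  0.12  0.01] q7 -0.05 gap 0.0321 25.5333
```

Call:
{"name": "servo_tool", "arguments": {
  "increments": [
    [[0,0,1],[0,0,0],1],
    [[0,0,2],[0,0,0],1],
    [[0,0,3],[0,0,0],1],
    [[0,0,4],[0,0,0],1],
    [[0,0,5],[0,0,0],1],
    [[0,0,6],[0,0,0],1],
    [[0,0,7],[0,0,0],1],
    [[0,0,8],[0,0,0],1],
    [[0,0,9],[0,0,0],1],
    [[0,0,10],[0,0,0],1]
  ]
}}

```text
time_s: 26.37
eef_pos: [0.6356, 0.1403, 0.1708]
eef_rot: [2.015, 2.406, -0.004]
force: [0.1, 0.2, -0.5]
finger_gap: 0.0316
grasp_force: 10.0
```

```bash
python3 -c "
from m import *
chk()"
```

```text
rim 0.1396 beam 0.058 top-floor 0.1064 n 757 tcp [0.6356 0.1403 0.1708] F [ 0.2 -0.5 -0.4] T [-0.1 -0.   0. ] q7 0.1 gap 0.0321 26.4167
```

Call:
{"name": "servo_tool", "arguments": {
  "increments": [
    [[0,0,1],[0,0,0],1],
    [[0,0,2],[0,0,0],1],
    [[0,0,3],[0,0,0],1],
    [[0,0,4],[0,0,0],1],
    [[0,0,5],[0,0,0],1],
    [[0,0,6],[0,0,0],1],
    [[0,0,7],[0,0,0],1],
    [[0,0,8],[0,0,0],1],
    [[0,0,9],[0,0,0],1],
    [[0,0,10],[0,0,0],1]
  ]
}}

```text
time_s: 27.25
eef_pos: [0.6356, 0.1402, 0.1709]
eef_rot: [1.798, 2.572, -0.003]
force: [0.1, -0.7, -0.2]
finger_gap: 0.0319
grasp_force: 10.0
```

```bash
python3 -c "
from m import *
chk()"
```

```text
rim 0.1402 beam 0.055 top-floor 0.1059 n 747 tcp [0.6357 0.1402 0.1709] F [-0.4 -1.6 -0.1] T [-0.21 -0.07  0.01] q7 0.26 gap 0.0318 27.3
```

Call:
{"name": "servo_tool", "arguments": {
  "increments": [
    [[0,0,1],[0,0,0],1],
    [[0,0,2],[0,0,0],1],
    [[0,0,3],[0,0,0],1],
    [[0,0,4],[0,0,0],1],
    [[0,0,5],[0,0,0],1],
    [[0,0,6],[0,0,0],1],
    [[0,0,7],[0,0,0],1],
    [[0,0,8],[0,0,0],1]
  ]
}}

```text
time_s: 27.97
eef_pos: [0.6354, 0.1406, 0.1708]
eef_rot: [1.614, 2.692, -0.003]
force: [-0.3, -0.1, -0.3]
finger_gap: 0.0319
grasp_force: 10.0
```

```bash
python3 -c "
from m import *
chk()"
```

```text
rim 0.1465 beam 0.018 top-floor 0.0995 n 771 tcp [0.6354 0.1406 0.1708] F [-0.5  1.  -1.1] T [-0.05  0.09 -0.04] q7 0.38 gap 0.0321 28.0167
```

The rim rose 7 mm and top-to-floor is 99.5 mm, so the cartridge is fully home. I lower 6 mm to its free balance height, open and rise.

Call:
{"name": "servo_tool", "arguments": {
  "increments": [
    [[0,0,0],[0,0,-2],1],
    [[0,0,0],[0,0,-4],1],
    [[0,0,0],[0,0,-6],1],
    [[0,0,0],[0,0,-6],1],
    [[0,0,0],[0,0,-6],0.3],
    [[0,0,0],[0,0,-6],0.2],
    [[0,0,0],[0,0,-6],0.1],
    [[0,0,0],[0,0,-6],0],
    [[0,0,0],[0,0,-6],-0.2],
    [[0,0,0],[0,0,-6],-0.2],
    [[0,0,0],[0,0,-6],-0.2]
  ]
}}

```text
time_s: 28.93
eef_pos: [0.6356, 0.1403, 0.1649]
eef_rot: [1.616, 2.69, -0.003]
force: [-1.3, 0.3, 0.2]
finger_gap: 0.0551
grasp_force: 0.0
```

Call:
{"name": "servo_tool", "arguments": {
  "increments": [
    [[0,0,0],[0,0,5],-0.2],
    [[0,0,0],[0,0,15],-0.2],
    [[0,0,0],[0,0,30],-0.2],
    [[0,0,0],[0,0,50],-0.2],
    [[0,0,0],[0,0,80],-0.2],
    [[0,0,0],[0,0,110],-0.2],
    [[0,0,0],[0,0,140],-0.2],
    [[0,0,0],[0,0,150],-0.2],
    [[0,0,0],[0,0,150],-0.2],
    [[0,0,0],[0,0,150],-0.2],
    [[0,0,0],[0,0,150],-0.2],
    [[0,0,0],[0,0,150],-0.2]
  ]
}}

```text
time_s: 29.93
eef_pos: [0.6346, 0.1402, 0.3128]
eef_rot: [1.618, 2.692, -0.007]
force: [0.3, -0.6, -0.1]
finger_gap: 0.0555
grasp_force: 0.0
```

```bash
python3 - <<'E'
from m import *
chk()
im,d=ctrl.camera("wrist"); P=cloud("wrist",np.ones((480,640),bool),d); save("w8",im)
t=P[(np.hypot(*(P[:,:2]-[.6356,.139]).T)<.03)&(P[:,2]>.185)&(P[:,2]<.2)]; print(circ(t),np.median(t[:,2]))
r=P[(np.hypot(*(P[:,:2]-[.6356,.139]).T)<.04)&(np.abs(P[:,2]-.1395)<.003)]; print("rim",circ(r))
t=P[(np.hypot(*(P[:,:2]-[.555,.342]).T)<.03)&(P[:,2]>.095)&(P[:,2]<.115)]; print("A",circ(t),np.median(t[:,2]))
E
```

```text
rim 0.1397 beam 0.058 top-floor 0.0994 n 432 tcp [0.6348 0.1402 0.3129] F [ 0.4 -0.4 -0.4] T [-0.02  0.02  0.03] q7 0.34 gap 0.0552 29.9833
(array([0.6358, 0.1392]), np.float64(0.013), 676) 0.19473344538419327
rim (array([0.6358, 0.1393]), np.float64(0.0309), 671)
A (array([0.5578, 0.3363]), np.float64(0.0101), 412) 0.10494505237274515
```

View pics/w8.png

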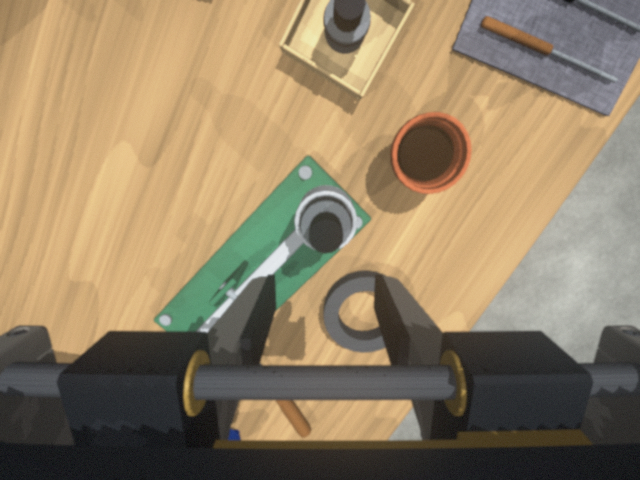

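The picture shows B upright in the cup at (326,225), home and centred within 0.5 mm, with the beam at about 0.058. A stands upright in the plywood tray at (347,25), and the bystanders are where they were. I'm handing in.

```bash
python3 -c "
from bench import ctrl
print(ctrl.sign_off())"
```

```text
the job is handed in; nothing more can be done
None
```

The job is handed in: on the balance cartridge B sank the pan below level (beam about +0.06 rad), so B is the full one and now stands fully home on the pan, while A, the part-used one, was not weighed on the balance (wrist force about 2.6 N against B's 3.8 N) and stands upright in the plywood tray.

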